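Lay the empty cutlery canister down to drain

ROBOT

A 7-joint arm with a two-finger parallel gripper is mounted at the origin on a cart in front of the work surface, level with it; the furniture and walls round the work are solid. World frame = base frame: x ahead of the robot, y to its left, z up, the work surface at z = 0. Lengths are in m, angles in rad, forces in N, time in s.
With the tool pointing down it reaches from about 0.425 to 0.925 m from the base axis. Payload 6.8 kg.
Tool frame: the origin (TCP) lies at the very end of the fingers, on their centre line; the grasp point (between the pads) lies 19 mm behind it; z points along the fingers, y is the line along which they close (so a half turn about z gives the same grasp; the last joint's range is limited). The gripper opens to 85 mm and grips with 20 to 120 N. Pads are 22 mm wide; open, the fingers measure 114 mm over their backs; the gripper's body (76 mm by 85 mm) begins 54 mm behind the grasp point. The pads swing forward as they close: fully open they stand 13 mm farther back than shut.
Start: joints at [-1.336, 0.477, 0.022, 1.555, -0.011, 1.109, -0.083], TCP at [0.227, 0.636, 0.231] pointing down, gripper open.
Joint ranges: [-2.96, 2.96], [-0.34, 2.1], [-1.41, 1.46], [0.24, 2.44], [-1.37, 4.51], [0.17, 1.92], [-2.96, 2.96]. Speed limits (rad/s): [2.39, 2.39, 3.14, 3.14, 3.14, 3.14, 3.14].

INTERFACE

Orientations are given as a rotation vector (axis times angle).
In Python, from bench import get_obs, viewer, r gives the robot as it stands. The module is installed in compiled form; this text tells all that it offers.
- The arm moves only by the tool play_rows, never from a script. Its argument "commands" is a list that holds one entry, the list of rows, each a list of 5 numbers: the gripper's target within -1 to 1 (shut at 1, half-way at 0, fully open at -1), then the shift along the tool's x, y, z scaled (see below), then the turn about the tool's z scaled (see below). A call has 1 to 12 rows; each row is the pose to reach, as a shift and turn from the pose commanded when the call began, along the tool's axes at that moment; what a row does not reach only later rows make up. The controller multiplies each number of a shift by 0.2 m and each number of a turn by pi/2 rad. A row lasts 1/12 s, in which the tool goes at most 41.7 mm and 7.16 degrees, less where a joint would pass 70% of its speed; a pose out of reach is approached as far as the arm can. A call with a number of a shift or a turn outside -1 to 1 is refused whole. A call with a gripper value outside its range is refused whole. The fingers move at their own pace and stop on an object; "grip_force" is the grip in N (left out, the last holds). Time passes only in rows, so rows that repeat a pose let the fingers close. It gives the time, the measured TCP pose, the force, the opening and the grip force at its end, in the units of the state.
- get_obs(): the state, without advancing time (a new reading comes with each control period).
- viewer.grab_frame(name): name is "scene" or "side" or "wrist"; returns a dict with "pixels" (384x512x3 uint8, red, green, blue), "fovy" (degrees; the focal length in pixels is half the picture's height over the tangent of half this angle, whatever the lens; pixels are square), "cx", "cy" (the principal point, pixels), "world_to_cam" (4x4, takes a point from world to camera coordinates); the wrist camera has in their place "hand_eye" (4x4, takes a point from camera to tool coordinates, whose origin is the TCP and whose axes are the flange's). Camera axes: x right, y up, looking along -z (the intrinsics and any distortion apply to the point x, -y, -z); pixel columns grow to the right and rows downward; lengths in m; the calibration is good to about 2 mm. A picture is of the moment at which its call begins: read the wrist's pose just before it. There is no depth.
- r.hand_in(): hands the job in; it is judged then, once.
Trained networks look in a picture, given as the dict that the camera call returned (one of the last four; its "shot" number tells which), for a name from the list of things; names that differ only in an ending like _2 or _b are one class to them, and where a whole thing is asked for, a point or a joint stands for the part that bears it (a point fixed in the world has none). Each returns a list of dicts, best first, with "score" (0 to 1); they miss things now and then, are a little off and sometimes report something else, mostly with a low value. They report only what shows in the picture. A call takes as long as a camera call. They do not tell look-alikes from the thing itself.
- viewer.trace(picture, thing): "pixels" (384x512 bool, what is visible of it) and "rect" ([left, top, right, bottom] in pixels, round what is visible of it).
The state is a dict: "clock": time; "joints": joint angles; "qvel": joint speeds; "tau": joint torques, N m; "tcp_pos": TCP position; "orientation": TCP orientation; "contact_force": force on the tool from outside, world axes, zero at the start; "moment": the same for the moment, N m; "grip_width": finger opening in m; "gripper_force": force on a finger pad.
Only numpy, scipy, OpenCV 4.12 (cv2) and the standard library are available. Lean on these libraries where they do the work, as an engineer would, in place of code of your own. Each camera call takes 0.05 s, during which the arm holds its last target. There are 200 camera calls.

TASK

Tip the tall empty steel canister over towards the robot, against the stop bar at its foot, and lower it gently so that it ends lying on its side across the stop bar and the rubber rest, mouth facing the robot, its foot end still behind the stop bar. Push it with the fingertips only (its open mouth gives them walls to bear on): do not pinch or lift it, do not let it drop onto the bars, and leave the things standing round it alone.

Things in the scene. Friction and masses are not known exactly. Their poses are not given: they have to be found in the camera images.
- canister: tall empty open-topped steel canister with small drain holes, 68 mm in its x, 90 in its y, 150 tall, walls and floor 4 mm (mouth 60 x 82), about 0.4 kg. Origin: centre of its underside; z runs up its height to the mouth, x away from the robot, within 5 degrees of square to the stop bar. Starts upright on the board, 3 to 14 mm behind the bar. Lying as wanted, z points to the robot and x up
- mouth (a point): centre of the canister's open mouth, in the rim plane, 150 mm along z from the canister's origin. Centre of mass about 65 mm above the base: pulled against the bar it balances at about 27 degrees of tilt, then falls on towards the robot unless something inside the mouth bears against its far wall
- heel (a point): middle of the canister's bottom edge on the robot's side, 34 mm along -x from its origin; the tipping edge, which may slide back up to 35 mm from the stop bar as the canister goes over
- board: fixed white drain board on the table: plate 5 mm thick, x -200 to +120 mm, y +-100 mm of its frame. Two bars along its y, tops 13 mm above the table: steel stop bar, x -12 to 0 mm, and black rubber rest, x -116 to -100 mm. Origin: at table height below the middle of the stop bar's rear face; x away from the robot, y along the bars, z up
- jar: small translucent jar with an orange screw lid, 69 mm across, 75 mm tall, standing beside the board; origin at the centre of its underside; bystander
- tin: closed round gold tin, 66 mm across, 22 mm high, beside the board; origin at the centre of its underside; bystander
- roll: white label roll lying flat, 83 mm across, 40 mm high, beside the board; origin at the centre of its underside; bystander
- spoon: steel spoon 165 mm long, 35 mm wide, lying beside the board; origin at the centre of its underside; bystander
Mind the look-alikes: they are no part of the job. Leave any red look-alike of the canister alone.

How it is judged:
By the outcome, as a careful person would: the job done as asked, in the order asked, and still so for the second after the job is handed in, with the robot touching nothing.
It also fails if it takes over 45 s, if anything falls off the work surface, if the arm or the gripper's body presses on something with over 40 N, if the wrist force passes 120 N, or if a joint passes its speed limit or range.

## Working session

There is one attempt and no reset: what is moved stays moved. The work goes in short steps, Python scripts to look and compute and a tool call to move; the robot and the scene stay as the last step left them, time stands still between calls to the robot, and variables do not carry over. Pictures are saved under pics/ and viewed, at most 10 in all, crops included, and the job is handed in when it is done.

Besides the shell and the picture viewer there is one more tool, called after ">>>" as name(argument=value, ...) on one line, values as JSON. play_rows: Moves the arm, as the interface text tells. Shifts and turns lie within -1 to 1; 1 stands for 0.2 m of shift or pi/2 rad of turn. Its arguments: {"type":"object","properties":{"commands":{"type":"array","items":{"type":"array","items":{"type":"array","items":{"type":"number","minimum":-1,"maximum":1}}}},"grip_force":{"type":"number"}},"required":["commands"]}

```bash
mkdir -p pics
cat > h.py <<'E'
import numpy as np, cv2
from scipy.spatial.transform import Rotation as R
from bench import get_obs, viewer, r
def save(f,n): cv2.imwrite('pics/'+n+'.png',cv2.cvtColor(f['pixels'],cv2.COLOR_RGB2BGR))
def cam(f,o=None):
    """returns f_px, world_to_cam"""
    F=192/np.tan(np.radians(f['fovy'])/2)
    if 'world_to_cam' in f: return F,np.array(f['world_to_cam'])
    T=np.eye(4);T[:3,:3]=R.from_rotvec(o['orientation']).as_matrix();T[:3,3]=o['tcp_pos']
    return F,np.linalg.inv(T@np.array(f['hand_eye']))
def proj(f,P,o=None):
    F,W=cam(f,o);P=np.atleast_2d(P);c=P@W[:3,:3].T+W[:3,3]
    return np.c_[f['cx']+F*c[:,0]/-c[:,2], f['cy']-F*c[:,1]/-c[:,2]]
def ray(f,uv,o=None):
    F,W=cam(f,o);d=np.array([(uv[0]-f['cx'])/F,-(uv[1]-f['cy'])/F,-1])
    return -W[:3,:3].T@W[:3,3], W[:3,:3].T@d
def onz(f,uv,z,o=None):
    c,d=ray(f,uv,o);return c+d*(z-c[2])/d[2]
E
python3 - <<'E'
from h import *
o=get_obs();print(o)
for n in('scene','side'):
    f=viewer.grab_frame(n);save(f,n+'0');print({k:v for k,v in f.items() if k!='pixels'})
    for t in('canister','board','jar','tin','roll','spoon'):
        print(t,[(round(d['score'],2),d['rect']) for d in viewer.trace(f,t)])
a=cv2.imread('pics/scene0.png');b=cv2.imread('pics/side0.png')
E
```

```text
{'clock': 0.0, 'joints': array([-1.33608034,  0.47779751,  0.02234504,  1.55648432, -0.01151655,
        1.1092989 , -0.08312722]), 'qvel': array([ 4.88514271e-04,  5.27578817e-04,  7.75675319e-06,  2.48950132e-04,
        6.53179187e-05, -3.35276865e-04,  9.13675891e-04]), 'tau': array([ 1.36510835e-04, -5.96457875e+01,  1.60839289e+00, -2.81195909e+01,
        1.25771662e-02,  9.23598156e-03,  1.15206439e-05]), 'tcp_pos': array([0.22670399, 0.63514312, 0.23031368]), 'orientation': array([-5.35856060e-01, -3.09535917e+00,  2.90586325e-03]), 'contact_force': array([-0.18861372,  0.33978331,  0.15850875]), 'moment': array([-0.04239843,  0.01375213, -0.00190641]), 'gripper_force': 0.0, 'grip_width': 0.08586325448608777}
{'fovy': 57.77564307485257, 'cx': 255.78163945832972, 'cy': 194.17654061846474, 'world_to_cam': array([[-0.41232987, -0.91103389, -0.0011544 ,  0.29638646],
       [ 0.408268  , -0.18591275,  0.89373021, -0.37882844],
       [-0.81443313,  0.36804035,  0.44860337, -0.44100275],
       [ 0.        ,  0.        ,  0.        ,  1.        ]]), 'shot': 1}
canister [(0.96, [2
[... 246 characters left out ...]
])]
{'fovy': 55.718905647605034, 'cx': 255.50964431615057, 'cy': 193.44524937122168, 'world_to_cam': array([[-0.88741718, -0.46068145,  0.01622799,  0.58115394],
       [ 0.25167492, -0.45470989,  0.85434107, -0.24232369],
       [-0.38620006,  0.76224112,  0.51945933, -0.72180074],
       [ 0.        ,  0.        ,  0.        ,  1.        ]]), 'shot': 2}
canister [(0.94, [289.8, 129.1, 327.0, 188.8]), (0.78, [221.1, 164.2, 262.5, 234.4])]
board [(0.8, [206.6, 213.9, 343.1, 285.3])]
jar [(0.73, [178.9, 231.9, 212.3, 273.1]), (0.36, [222.0, 165.3, 262.1, 234.6])]
tin [(0.53, [279.3, 192.7, 304.0, 210.3])]
roll [(0.56, [262.4, 179.3, 277.6, 201.7])]
spoon [(0.71, [220.1, 267.9, 289.4, 293.1])]
```

Run:
```python
from h import *
a=cv2.imread('pics/scene0.png')[130:330,170:400];b=cv2.imread('pics/side0.png')[110:310,150:380]
p=np.hstack([a,b]);p=cv2.resize(p,None,fx=1.73,fy=1.73,interpolation=cv2.INTER_CUBIC);
a2=cv2.resize(cv2.imread('pics/scene0.png')[130:330,170:400],None,fx=2.6,fy=2.6,interpolation=cv2.INTER_CUBIC)
cv2.imwrite('pics/pair0.png',p)
```

```text
(no output)
```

View pics/pair0.png

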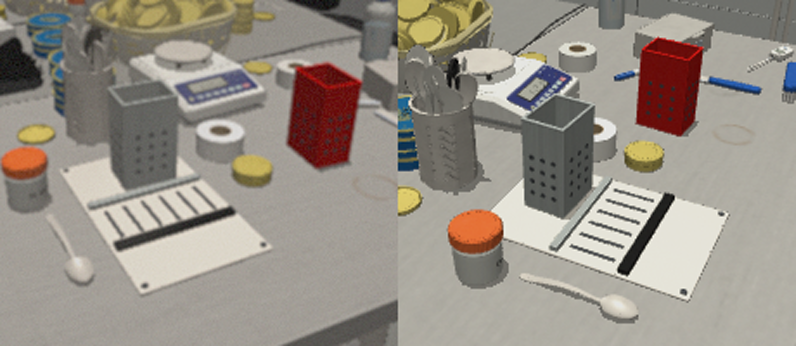

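Run:
```python
from h import *
f=viewer.grab_frame('scene')
for uv in[(253.8,299.4),(326,273.4),(205.8,228.3)]: print(onz(f,uv,.005))
for uv in[(221,182),(279,193),(367,190)]: print(uv)
g=viewer.grab_frame('side')
sx=lambda u,v:((u-398)/1.73+150,v/1.73+110)
for uv in[(685,298),(727,212),(490,208)]: print('side',onz(g,sx(*uv),.005))
for t in('canister','jar','tin','roll','spoon'):
  for ff,n in((f,'sc'),(g,'si')):
    for d in viewer.trace(ff,t):
      l,tp,rr,b=d['rect']; print(t,n,round(d['score'],2),onz(ff,((l+rr)/2,b),0).round(3),onz(ff,((l+rr)/2,(tp+b)/2),.03).round(3))
```

```text
[0.43057827 0.1350695  0.005     ]
[ 0.43801957 -0.05347847  0.005     ]
[0.74459449 0.14470902 0.005     ]
(221, 182)
(279, 193)
(367, 190)
side [0.4365028  0.13860605 0.005     ]
side [ 0.44018195 -0.0587975   0.005     ]
side [0.75376357 0.10145706 0.005     ]
canister sc 0.61 [0.631 0.052 0.   ] [ 0.755 -0.002  0.03 ]
canister sc 0.56 [ 0.567 -0.25   0.   ] [ 0.682 -0.338  0.03 ]
canister sc 0.37 [0.663 0.232 0.   ] [0.703 0.219 0.03 ]
canister si 0.78 [0.661 0.066 0.   ] [ 0.721 -0.039  0.03 ]
canister si 0.6 [ 0.591 -0.233  0.   ] [ 0.649 -0.381  0.03 ]
jar sc 0.93 [0.671 0.233 0.   ] [0.707 0.221 0.03 ]
jar si 0.58 [0.691 0.227 0.   ] [0.71  0.195 0.03 ]
tin sc 0.76 [ 0.573 -0.108  0.   ] [ 0.581 -0.11   0.03 ]
tin sc 0.52 [0.419 0.116 0.   ] [0.509 0.073 0.03 ]
tin si 0.73 [ 0.589 -0.106  0.   ] [ 0.592 -0.108  0.03 ]
tin si 0.27 [0.514 0.185 0.   ] [0.551 0.109 0.03 ]
roll sc 0.86 [ 0.66  -0.104  0.   ] [ 0.676 -0.111  0.03 ]
roll sc 0.49 [0.659 0.037 0.   ] [ 0.778 -0.015  0.03 ]
roll si 0.8 [ 0.66  -0.104  0.   ] [ 0.669 -0.121  0.03 ]
spoon sc 0.57 [0.482 0.218 0.   ] [0.511 0.207 0.03 ]
spoon si 0.88 [0.539 0.23  0.   ] [0.542 0.224 0.03 ]
```

>>> play_rows(commands=[[[-1,-0.2,-0.2,-0.2,0],[-1,-0.35,-0.3,-0.3,0],[-1,-0.5,-0.4,-0.35,0],[-1,-0.65,-0.55,-0.35,0],[-1,-0.8,-0.7,-0.35,0],[-1,-0.84,-0.74,-0.35,0],[-1,-0.84,-0.74,-0.35,0]]])

```text
clock: 1.88
tcp_pos: [0.3406, 0.4328, 0.3023]
orientation: [0.552, 3.09, -0.002]
contact_force: [1.1, -0.3, -0.5]
grip_width: 0.0854
gripper_force: 0.0
```

>>> play_rows(commands=[[[-1,-0.2,-0.2,0,0],[-1,-0.35,-0.3,0,0],[-1,-0.5,-0.4,0,0],[-1,-0.65,-0.55,0,0],[-1,-0.8,-0.7,0,0],[-1,-0.84,-0.74,0,0],[-1,-0.84,-0.74,0,0]]])

```text
clock: 2.47
tcp_pos: [0.4461, 0.2391, 0.3017]
orientation: [0.549, 3.092, -0.001]
contact_force: [0.1, 0.9, -0.2]
grip_width: 0.0855
gripper_force: 0.0
```

>>> play_rows(commands=[[[-1,-0.15,-0.15,0,0.07],[-1,-0.3,-0.3,0,0.14],[-1,-0.4,-0.4,0,0.21],[-1,-0.5,-0.5,0,0.28],[-1,-0.6,-0.6,0,0.35],[-1,-0.7,-0.7,0,0.42],[-1,-0.84,-0.74,0,0.49],[-1,-0.84,-0.74,0,0.56],[-1,-0.84,-0.74,0,0.63],[-1,-0.84,-0.74,0,0.7],[-1,-0.84,-0.74,0,0.76],[-1,-0.84,-0.74,0,0.76]]])

```text
clock: 3.47
tcp_pos: [0.5524, 0.0496, 0.3012]
orientation: [-2.185, -2.257, -0.0]
contact_force: [0.5, -0.5, -0.7]
grip_width: 0.0854
gripper_force: 0.0
```

Run:
```python
from h import *
o=get_obs();f=viewer.grab_frame('wrist');save(f,'w1')
print(o['clock'],o['tcp_pos'],o['joints'].round(2));print(R.from_rotvec(o['orientation']).as_matrix().round(3));print(f['hand_eye'],f['fovy'])
p=lambda x,y,z:proj(f,(x,y,z),o).round()
print(p(.64,.04,.005),p(.5,.04,.005),p(.64,.04,.155))
```

```text
3.4667 [0.55237371 0.04960642 0.30115008] [-0.65  0.23  0.54  1.79 -0.13  1.16 -0.04]
[[-0.032  0.999 -0.   ]
 [ 0.999  0.032  0.   ]
 [ 0.    -0.    -1.   ]]
[[-4.98598323e-04  9.62146906e-01  2.72530885e-01  6.87660983e-02]
 [ 9.99999872e-01  5.03134489e-04  5.32378847e-05  3.76667984e-04]
 [-8.58970215e-05  2.72530877e-01 -9.62147033e-01 -1.42818414e-01]
 [ 0.00000000e+00  0.00000000e+00  0.00000000e+00  1.00000000e+00]] 64.9031846884413
[[311. 163.]] [[216. 160.]] [[339. 191.]]
```

View pics/w1.png

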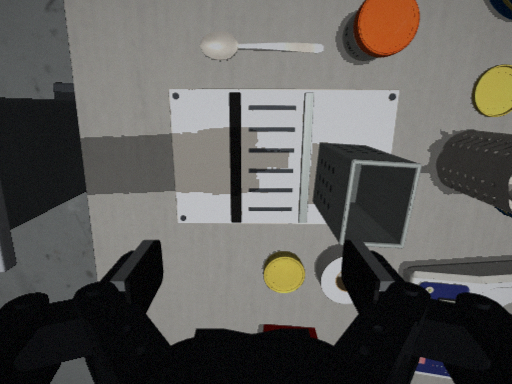

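Run:
```python
from h import *
a=cv2.imread('pics/w1.png')
c=cv2.resize(a[130:255,295:435],None,fx=4.5,fy=4.5,interpolation=cv2.INTER_CUBIC)
for i in range(0,140,20): cv2.line(c,(int(i*4.5),0),(int(i*4.5),6),(0,0,255),1)
cv2.imwrite('pics/w1c.png',c)
# board bars: black
g=a.astype(int).sum(2)
m=np.zeros(g.shape,bool);m[95:220,222:248]=True
ys,xs=np.where(m&(g<100))
rows=np.arange(100,218)
L=[];Rr=[]
for y in rows:
    x=xs[ys==y]; L.append(x.min());Rr.append(x.max()+1)
pl=np.polyfit(rows,L,1);pr=np.polyfit(rows,Rr,1)
o=get_obs();f=viewer.grab_frame('wrist')
for p,n in((pl,'rest near'),(pr,'rest far')):
    A,B=[onz(f,(np.polyval(p,y)-.5,y),.013,o) for y in(100,215)];d=A-B
    print(n,A,B,np.degrees(np.arctan2(-d[0],d[1])))
print(onz(f,(170,90),.005,o),onz(f,(398,90),.005,o),onz(f,(177,223),.005,o))
```

```text
rest near [0.51892305 0.12519328 0.013     ] [ 0.52489563 -0.04163786  0.013     ] 2.0503220354242813
rest far [0.53359122 0.12573708 0.013     ] [ 0.53919121 -0.04110759  0.013     ] 1.9223590760948726
[0.43652857 0.13550282 0.005     ] [0.75086524 0.14715575 0.005     ] [ 0.44020812 -0.06097175  0.005     ]
```

View pics/w1c.png

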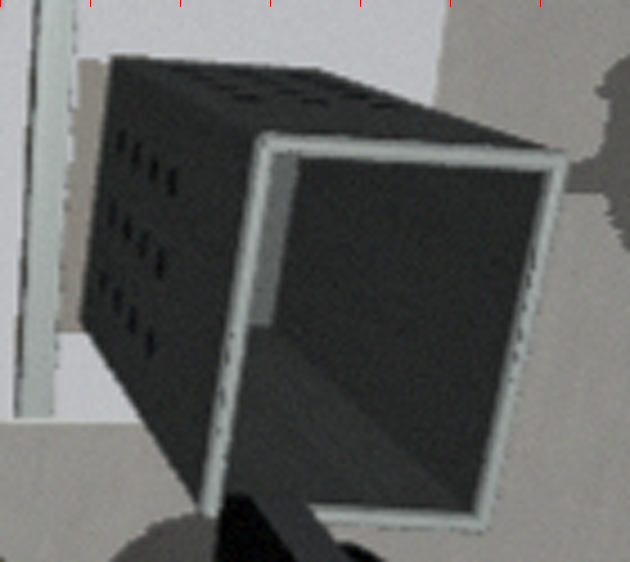

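Run:
```python
from h import *
o=get_obs();f=viewer.grab_frame('wrist')
c=lambda u,v:(295+u/4.5-.5,130+v/4.5-.5)
P=[onz(f,c(*q),.155,o) for q in((262,134),(568,156),(485,528),(203,515))]
for p in P: print(p.round(4))
P=np.array(P);print('sides',np.linalg.norm(np.diff(P[[0,1,2,3,0]],axis=0),axis=1),'centre',P.mean(0))
d=P[1]-P[0];d2=P[2]-P[3];print('yaw',[np.degrees(np.arctan2(e[1],e[0])) for e in(d,d2)],[np.degrees(np.arctan2(-e[0],e[1])) for e in(P[0]-P[3],P[1]-P[2])])
H=[onz(f,c(*q),.005,o) for q in((110,58),(82,325))];print('heel',H,np.mean(H,0))
S=[onz(f,c(*q),.013,o) for q in((75,0),(52,415),(38,0),(15,415))];print('bar',S)
print(proj(f,[[.6366,.14,.013]],o))
```

```text
[0.6493 0.0724 0.155 ]
[0.7158 0.0702 0.155 ]
[ 0.7132 -0.0179  0.155 ]
[ 0.6471 -0.0171  0.155 ]
sides [0.06656396 0.0880803  0.0660962  0.08952322] centre [0.68136521 0.02689901 0.155     ]
yaw [np.float64(-1.9379340219382326), np.float64(-0.6898673219971425)] [np.float64(-1.3940803181842842), np.float64(-1.699658439072104)]
heel [array([0.64886734, 0.07140477, 0.005     ]), array([ 0.64824712, -0.01860879,  0.005     ])] [0.64855723 0.02639799 0.005     ]
bar [array([0.63440039, 0.08973509, 0.013     ]), array([ 0.63926597, -0.04845408,  0.013     ]), array([0.62288104, 0.08929605, 0.013     ]), array([ 0.62672187, -0.0489322 ,  0.013     ])]
[[316.17616793  91.86667933]]
```

>>> play_rows(commands=[[[-0.5,-0.06,0.15,0,0],[-0.5,-0.12,0.3,0,0],[-0.5,-0.128,0.45,0,0],[-0.5,-0.128,0.45,0.1,0],[-0.5,-0.128,0.45,0.2,0],[-0.5,-0.128,0.45,0.3,0],[-0.5,-0.128,0.45,0.3,0]]])

```text
clock: 4.2
tcp_pos: [0.6409, 0.0262, 0.237]
orientation: [-2.177, -2.259, 0.008]
contact_force: [-0.3, -0.1, -0.7]
grip_width: 0.0643
gripper_force: 0.0
```

Run:
```python
from h import *
o=get_obs();print(o['clock'],o['tcp_pos'],o['grip_width'],o['contact_force'])
f=viewer.grab_frame('wrist');a=f['pixels'][:,:,::-1]
s=viewer.grab_frame('side');b=s['pixels'][100:292,160:416,::-1]
c=viewer.grab_frame('scene')['pixels'][100:292,150:406,::-1]
z=lambda i,k:cv2.resize(i,None,fx=k,fy=k,interpolation=cv2.INTER_CUBIC)
w=z(a,.78)
cv2.imwrite('pics/m1.png',np.vstack([np.hstack([w[:,:400],np.zeros((w.shape[0],0,3),np.uint8),z(a,.78)[:, :0]]) if 0 else np.hstack([w,np.zeros((w.shape[0],800-w.shape[1],3),np.uint8)]),np.hstack([z(b,1.5625),z(c,1.5625)])]))
```

```text
4.2 [0.64085376 0.02624069 0.2369819 ] 0.06430189484871343 [-0.30095673 -0.0797586  -0.719803  ]
```

View pics/m1.png

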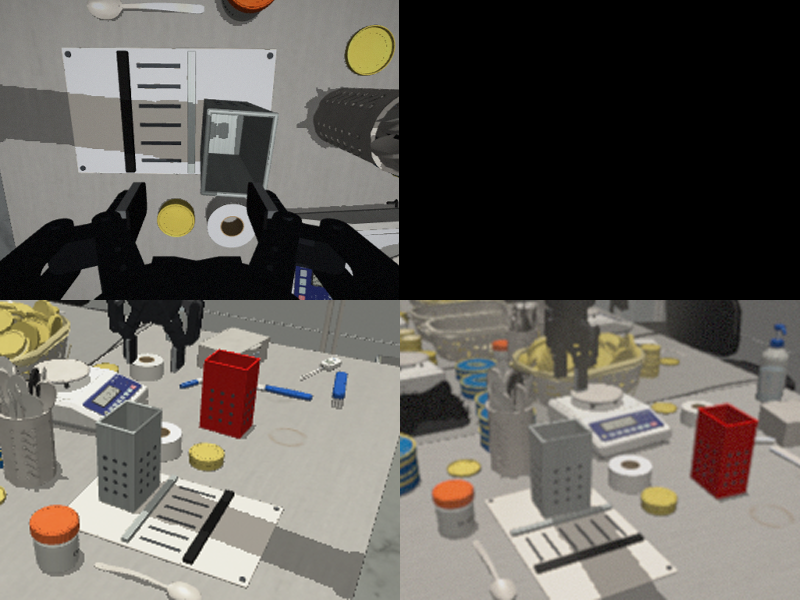

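```bash
cat > st.py <<'E'
import numpy as np
from scipy.optimize import linprog
def feas(th,s,mu,muf,heel):
    t=np.radians(th);c,n=np.cos(t),np.sin(t);W=3.9
    w=lambda x,z:np.array([x*c-z*n,x*n+z*c])   # rel C, wall coords
    rim=w(64,150-s);com=w(34,65-s);hl=w(0,-s)
    cols=[];add=lambda p,d:cols.append([d[0],d[1],p[0]*d[1]-p[1]*d[0]])
    for m in(-mu,mu): add((0,0),w(1,m))
    if heel:
        for m in(-mu,mu): add(hl,(m,1))
    for m in(-muf,muf): add(rim,(1,m))
    A=np.array(cols).T;b=np.array([0,W,com[0]*W])
    return linprog(np.ones(A.shape[1]),A_eq=A,b_eq=b,bounds=(0,50)).status==0
for mu in(.2,.3,.4,.5,.6):
  for muf in(0,.3,.5,.8,1.):
    print(mu,muf,''.join('x' if feas(th,8/np.cos(np.radians(th)),mu,muf,True) else '.' for th in range(50,78,2)),'|',
      ' '.join(''.join('x' if feas(th,s,mu,muf,False) else '.' for th in range(72,91,2)) for s in(26,33,38)))
E
python3 st.py
```

```text
0.2 0 x............. | .......... .......... ..........
0.2 0.3 xx............ | .......... .......... ..........
0.2 0.5 xxx........... | .......... .......... ..........
0.2 0.8 xxxx.......... | .......... .......... ..........
0.2 1.0 xxxxx......... | .......... .......... .........x
0.3 0 xxxxx......... | .......... .......... ..........
0.3 0.3 xxxxxxx....... | .......... .......... ..........
0.3 0.5 xxxxxxxxx..... | .......... .......... .......xxx
0.3 0.8 xxxxxxxxxxx... | .........x .......xxx ......xxxx
0.3 1.0 xxxxxxxxxxxx.. | ........xx ......xxxx .....xxxxx
0.4 0 xxxxxxxxx..... | .......... .......... ..........
0.4 0.3 xxxxxxxxxxxx.. | .......... ......xxxx ....xxxxxx
0.4 0.5 xxxxxxxxxxxxx. | .......xxx ....xxxxxx ...xxxxxxx
0.4 0.8 xxxxxxxxxxxxxx | .....xxxxx ...xxxxxxx ..xxxxxxxx
0.4 1.0 xxxxxxxxxxxxxx | ....xxxxxx ...xxxxxxx .xxxxxxxxx
0.5 0 xxxxxxxxxxxx.. | .......... ......xxxx .xxxxxxxxx
0.5 0.3 xxxxxxxxxxxxxx | .....xxxxx .xxxxxxxxx xxxxxxxxxx
0.5 0.5 xxxxxxxxxxxxxx | ...xxxxxxx xxxxxxxxxx xxxxxxxxxx
0.5 0.8 xxxxxxxxxxxxxx | .xxxxxxxxx xxxxxxxxxx xxxxxxxxxx
0.5 1.0 xxxxxxxxxxxxxx | .xxxxxxxxx xxxxxxxxxx xxxxxxxxxx
0.6 0 xxxxxxxxxxxxxx | .....xxxx. xxxxxxxxxx xxxxxxxxxx
0.6 0.3 xxxxxxxxxxxxxx | xxxxxxxxxx xxxxxxxxxx xxxxxxxxxx
0.6 0.5 xxxxxxxxxxxxxx | xxxxxxxxxx xxxxxxxxxx xxxxxxxxxx
0.6 0.8 xxxxxxxxxxxxxx | xxxxxxxxxx xxxxxxxxxx xxxxxxxxxx
0.6 1.0 xxxxxxxxxxxxxx | xxxxxxxxxx xxxxxxxxxx xxxxxxxxxx
```

Run:
```python
from h import *
f=viewer.grab_frame('wrist');F=192/np.tan(np.radians(f['fovy'])/2);W=np.linalg.inv(f['hand_eye'])
k=5;u0,v0=290,215
a=np.clip(f['pixels'][v0:335,u0:u0+130,::-1].astype(float)*2.5,0,255).astype(np.uint8);a=cv2.resize(a,None,fx=k,fy=k,interpolation=cv2.INTER_CUBIC)
def P(x,y,z):
    c=W[:3,:3]@[x,y,z]+W[:3,3];return (int((f['cx']+F*c[0]/-c[2]-u0)*k),int((f['cy']-F*c[1]/-c[2]-v0)*k))
for x,col in((.011,(0,0,255)),(-.011,(0,255,0))):
  for y in(.032,.0465):
    for d in(0,.02,.04,.06): 
        cv2.circle(a,P(x,y,-.007-d),3,col,-1)
    cv2.line(a,P(x,y,-.007),P(x,y,-.067),col,1)
cv2.imwrite('pics/fing.png',a)
```

```text
(no output)
```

View pics/fing.png

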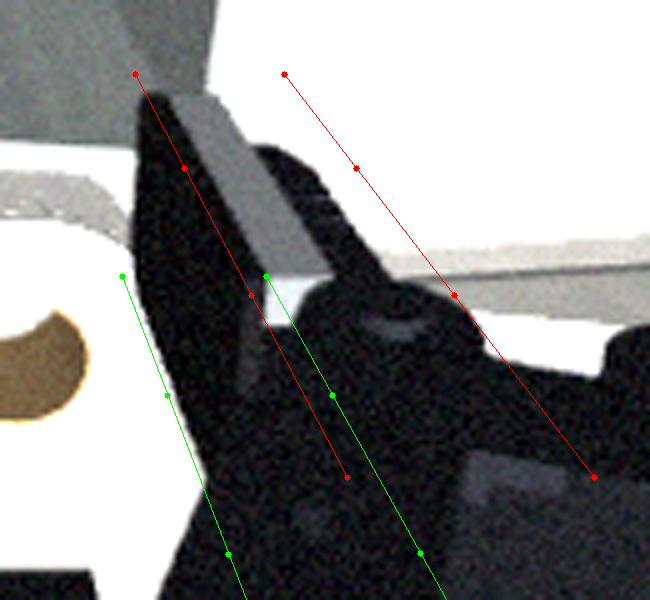

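>>> play_rows(commands=[[[-0.06,0,0,0,0],[-0.06,0,0,0,0],[-0.06,0,0,0.1,0],[-0.06,0,0,0.2,0],[-0.06,0,0,0.3,0],[-0.06,0,0,0.4,0],[-0.06,0,0,0.5,0],[-0.06,0,0,0.6,0],[-0.06,0,0,0.7,0],[-0.06,0,0,0.71,0],[-0.06,0,0,0.71,0]]])

```text
clock: 5.32
tcp_pos: [0.6427, 0.0257, 0.0989]
orientation: [-2.182, -2.259, 0.002]
contact_force: [0.9, -0.6, 1.2]
grip_width: 0.0451
gripper_force: 0.0
```

>>> play_rows(commands=[[[-0.06,0,-0.03,0.01,0],[-0.06,0,-0.05,0.02,0],[-0.06,0,-0.065,0.02,0],[-0.06,0,-0.08,0.02,0],[-0.06,0,-0.095,0.02,0],[-0.06,0,-0.11,0.02,0],[-0.06,0,-0.125,0.02,0],[-0.06,0,-0.14,0.02,0],[-0.06,0,-0.155,0.02,0],[-0.06,0,-0.165,0.02,0],[-0.06,0,-0.175,0.02,0],[-0.06,0,-0.175,0.02,0]]])

```text
clock: 6.32
tcp_pos: [0.6075, 0.0243, 0.0951]
orientation: [-2.183, -2.259, 0.001]
contact_force: [0.1, 0.4, -0.6]
grip_width: 0.0453
gripper_force: 0.3
```

```bash
cat > look.py <<'E'
from h import *
import sys
def look(name):
    o=get_obs();print(round(o['clock'],2),o['tcp_pos'].round(4),'F',o['contact_force'].round(2),'gw',o['grip_width'])
    s=viewer.grab_frame('side');b=s['pixels'][125:285,165:365,::-1]
    c=viewer.grab_frame('scene')['pixels'][145:305,180:380,::-1]
    z=lambda i:cv2.resize(i,None,fx=2,fy=2,interpolation=cv2.INTER_CUBIC)
    cv2.imwrite(f'pics/{name}.png',np.hstack([z(b),z(c)]))
    return s
if __name__=='__main__': look(sys.argv[1])
E
python3 look.py l1
```

```text
6.32 [0.6075 0.0243 0.0951] F [ 0.11  0.43 -0.56] gw 0.04529987961676002
```

View pics/l1.png

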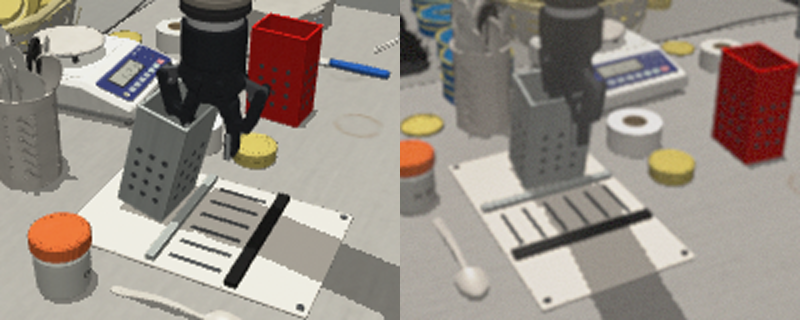

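```bash
cat > est.py <<'E'
from h import *
from scipy.optimize import minimize
by=np.radians(1.95);O=np.array([.637,.0265,0]);ex=np.array([np.cos(by),np.sin(by),0]);ey=np.array([-np.sin(by),np.cos(by),0]);ez=np.array([0,0,1.])
def corners(h,lift,th,yy,yaw):
    t=np.radians(th);q=np.radians(yaw);fx=np.cos(q)*ex+np.sin(q)*ey;fy=-np.sin(q)*ex+np.cos(q)*ey
    X=np.cos(t)*fx+np.sin(t)*ez;Z=-np.sin(t)*fx+np.cos(t)*ez
    H=O+h*ex+yy*ey+(.005+lift)*ez
    return np.array([H+a*X+b*fy+c*Z for a in(0,.068) for b in(-.045,.045) for c in(0,.15)])
def est(x0,free,name=None):
    """x=(h mm, lift mm, theta deg, y mm, yaw deg); free = indices fitted"""
    o=get_obs();fs=[];ms=[]
    for n in('side','scene'):
        f=viewer.grab_frame(n);T=viewer.trace(f,'canister');
        c=proj(f,corners(x0[0]/1e3,x0[1]/1e3,x0[2],x0[3]/1e3,x0[4])).mean(0)
        T=[t for t in T if t['rect'][0]-10<c[0]<t['rect'][2]+10 and t['rect'][1]-10<c[1]<t['rect'][3]+10]
        if T: fs.append(f);ms.append(cv2.resize(T[0]['pixels'].astype(np.float32),None,fx=3,fy=3,interpolation=cv2.INTER_LINEAR)>.5)
    def cost(p):
        x=np.array(x0,float);x[free]=p;s=0
        for f,m in zip(fs,ms):
            hull=cv2.convexHull(((proj(f,corners(x[0]/1e3,x[1]/1e3,x[2],x[3]/1e3,x[4]))+.5)*3*16).astype(np.int32))
            k=np.zeros(m.shape,np.uint8);cv2.fillConvexPoly(k,hull,1,shift=4);k=k>0
            s+=(2.*(m&~k).sum()+.5*(k&~m).sum())/m.sum()
        return s
    sim=np.array([np.array(x0,float)[free]]*(len(free)+1))
    for i,j in enumerate(free): sim[i+1,i]+=[8,5,8,6,4][j]
    best=minimize(cost,sim[0],method='Nelder-Mead',options=dict(initial_simplex=sim,xatol=.2,fatol=1e-4,maxiter=300))
    x=np.array(x0,float);x[free]=best.x
    print(round(o['clock'],2),'TCP',o['tcp_pos'].round(4),'F',o['contact_force'].round(1),'views',len(ms),'h,lift,th,y,yaw',x.round(1),'cost',round(best.fun,3))
    if name:
        im=[]
        for f,(u,v) in zip((fs),((165,125),(180,145))):
            a=f['pixels'][:,:,::-1].copy();P=proj(f,corners(x[0]/1e3,x[1]/1e3,x[2],x[3]/1e3,x[4]))
            a=cv2.resize(a[v:v+160,u:u+200],None,fx=2,fy=2,interpolation=cv2.INTER_CUBIC)
            for p in P: cv2.circle(a,tuple(((p-(u,v)+.5)*2).astype(int)),2,(0,0,255),-1)
            im.append(a)
        save_=np.hstack(im);cv2.imwrite(f'pics/{name}.png',save_)
    return x
if __name__=='__main__':
    import sys;a=[float(v) for v in sys.argv[1].split(',')]
    est(a,[int(c) for c in sys.argv[2]],sys.argv[3] if len(sys.argv)>3 else None)
E
python3 est.py 11,0,13,0,-3 0234; python3 est.py 9,0,16,0,-3 02
```

```text
6.42 TCP [0.6081 0.0243 0.0953] F [ 1.1  0.2 -1. ] views 2 h,lift,th,y,yaw [ 8.2  0.  12.9  6.6 -5.4] cost 0.404
6.62 TCP [0.6083 0.0243 0.0953] F [ 0.6  1.  -0. ] views 1 h,lift,th,y,yaw [ 8.8  0.  11.9  0.  -3. ] cost 0.12
```

>>> play_rows(commands=[[[-0.06,0,-0.01,0.005,0],[-0.06,0,-0.02,0.01,0],[-0.06,0,-0.03,0.015,0],[-0.06,0,-0.04,0.02,0],[-0.06,0,-0.05,0.025,0],[-0.06,0,-0.06,0.025,0],[-0.06,0,-0.07,0.025,0],[-0.06,0,-0.08,0.025,0],[-0.06,0,-0.085,0.025,0],[-0.06,0,-0.09,0.025,0],[-0.06,0,-0.095,0.025,0],[-0.06,0,-0.1,0.025,0]]])

```text
clock: 7.82
tcp_pos: [0.5896, 0.0234, 0.0908]
orientation: [2.181, 2.257, 0.003]
contact_force: [6.9, -1.7, 1.1]
grip_width: 0.0452
gripper_force: 6.9
```

```bash
python3 est.py 8.5,0,23,0,-2 02
```

```text
7.82 TCP [0.5896 0.0234 0.0908] F [ 6.9 -1.7  1.1] views 2 h,lift,th,y,yaw [ 1.6  0.  19.   0.  -2. ] cost 0.516
```

```bash
python3 est.py 2,0,19,0,-1 0234 l2
```

```text
8.02 TCP [0.5897 0.0235 0.0908] F [ 6.6 -0.5  2. ] views 2 h,lift,th,y,yaw [ 3.9  0.  21.   4.3 -2.8] cost 0.43
```

View pics/l2.png

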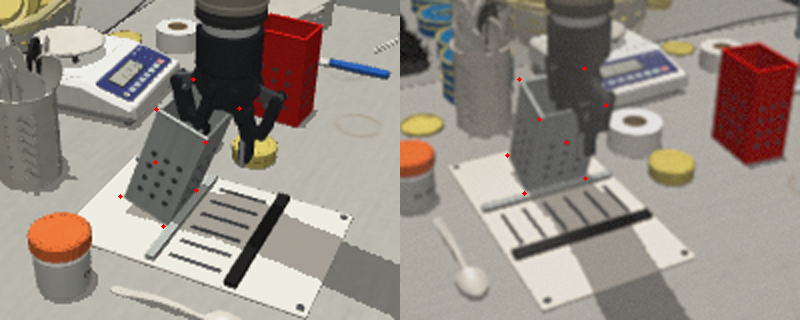

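>>> play_rows(commands=[[[-0.06,0,0.01,-0.01,0],[-0.06,0,0.005,-0.02,0],[-0.06,0,0,-0.03,0],[-0.06,0,0,-0.03,0]]])

```text
clock: 8.55
tcp_pos: [0.5864, 0.0239, 0.0958]
orientation: [-2.181, -2.257, 0.003]
contact_force: [0.8, 0.6, -1.1]
grip_width: 0.0455
gripper_force: 0.5
```

```bash
python3 est.py 3,0,20,3,-2 02
```

```text
8.55 TCP [0.5864 0.0239 0.0958] F [ 0.8  0.6 -1.1] views 2 h,lift,th,y,yaw [ 3.3  0.  21.   3.  -2. ] cost 0.42
```

>>> play_rows(commands=[[[-0.06,0,-0.006,-0.005,0],[-0.06,0,-0.012,-0.01,0],[-0.06,0,-0.018,-0.015,0],[-0.06,0,-0.024,-0.02,0],[-0.06,0,-0.03,-0.02,0],[-0.06,0,-0.036,-0.02,0],[-0.06,0,-0.042,-0.02,0],[-0.06,0,-0.048,-0.02,0],[-0.06,0,-0.053,-0.02,0],[-0.06,0,-0.058,-0.02,0],[-0.06,0,-0.062,-0.02,0],[-0.06,0,-0.065,-0.02,0]]])

```text
clock: 9.75
tcp_pos: [0.5759, 0.0234, 0.1005]
orientation: [2.182, 2.258, 0.002]
contact_force: [3.3, 0.0, -1.4]
grip_width: 0.0453
gripper_force: 2.8
```

```bash
python3 est.py 3,0,27,3,-2 02; grep -c . /dev/null; python3 -c "
from h import *
o=get_obs();print(o['gripper_force'],o['moment'])"
```

```text
9.75 TCP [0.5759 0.0234 0.1005] F [ 3.3  0.  -1.4] views 2 h,lift,th,y,yaw [ 3.7  0.  26.1  3.  -2. ] cost 0.461
0
2.9916724981740117 [ 0.02162851 -1.055203   -0.01999483]
```

>>> play_rows(commands=[[[-0.06,0,0,-0.008,0],[-0.06,0,0,-0.015,0],[-0.06,0,-0.006,-0.018,0],[-0.06,0,-0.012,-0.018,0],[-0.06,0,-0.018,-0.018,0],[-0.06,0,-0.024,-0.018,0],[-0.06,0,-0.03,-0.018,0],[-0.06,0,-0.03,-0.018,0]]])

```text
clock: 10.62
tcp_pos: [0.5689, 0.0231, 0.1039]
orientation: [-2.183, -2.259, 0.0]
contact_force: [0.2, 0.2, 0.1]
grip_width: 0.0452
gripper_force: 0.4
```

```bash
python3 est.py 4,0,31,3,-2 02
```

```text
10.62 TCP [0.5689 0.0231 0.1039] F [0.2 0.2 0.1] views 2 h,lift,th,y,yaw [ 2.9  0.  28.5  3.  -2. ] cost 0.389
```

>>> play_rows(commands=[[[-0.06,0,-0.008,0,0],[-0.06,0,-0.016,0,0],[-0.06,0,-0.024,0,0],[-0.06,0,-0.032,0,0],[-0.06,0,-0.04,0,0],[-0.06,0,-0.048,0,0],[-0.06,0,-0.056,0,0],[-0.06,0,-0.064,0.002,0],[-0.06,0,-0.072,0.004,0],[-0.06,0,-0.08,0.006,0],[-0.06,0,-0.085,0.008,0],[-0.06,0,-0.09,0.01,0]]])

```text
clock: 11.82
tcp_pos: [0.5555, 0.0226, 0.1037]
orientation: [2.179, 2.254, 0.011]
contact_force: [10.1, -0.4, 2.5]
grip_width: 0.0455
gripper_force: 9.5
```

```bash
python3 est.py 5,0,38,3,-2 02
```

```text
11.82 TCP [0.5555 0.0226 0.1037] F [10.1 -0.4  2.5] views 2 h,lift,th,y,yaw [ 4.2  0.  34.5  3.  -2. ] cost 0.428
```

>>> play_rows(commands=[[[-0.06,0,0.005,-0.015,0],[-0.06,0,0.005,-0.03,0],[-0.06,0,0.005,-0.04,0],[-0.06,0,0.005,-0.04,0]]])

```text
clock: 12.35
tcp_pos: [0.551, 0.0225, 0.1099]
orientation: [-2.182, -2.258, 0.002]
contact_force: [0.0, 0.7, 0.6]
grip_width: 0.0454
gripper_force: 0.0
```

```bash
python3 est.py 5,0,36,3,-2 02
```

```text
12.35 TCP [0.551  0.0225 0.1099] F [0.  0.7 0.6] views 2 h,lift,th,y,yaw [ 6.1  0.  36.9  3.  -2. ] cost 0.374
```

>>> play_rows(commands=[[[-0.06,0,-0.007,0.002,0],[-0.06,0,-0.014,0.004,0],[-0.06,0,-0.021,0.006,0],[-0.06,0,-0.028,0.008,0],[-0.06,0,-0.035,0.01,0],[-0.06,0,-0.042,0.012,0],[-0.06,0,-0.049,0.014,0],[-0.06,0,-0.056,0.016,0],[-0.06,0,-0.063,0.019,0],[-0.06,0,-0.07,0.022,0],[-0.06,0,-0.077,0.025,0],[-0.06,0,-0.083,0.027,0]]])

```text
clock: 13.55
tcp_pos: [0.5354, 0.022, 0.1044]
orientation: [-2.183, -2.259, -0.0]
contact_force: [-0.4, 0.4, -0.2]
grip_width: 0.0451
gripper_force: 0.0
```

```bash
python3 est.py 8,0,46,3,-1 02
```

```text
13.55 TCP [0.5354 0.022  0.1044] F [-0.4  0.4 -0.2] views 2 h,lift,th,y,yaw [10.3  0.  43.9  3.  -1. ] cost 0.376
```

>>> play_rows(commands=[[[-0.06,0,-0.008,0.004,0],[-0.06,0,-0.016,0.008,0],[-0.06,0,-0.024,0.012,0],[-0.06,0,-0.032,0.016,0],[-0.06,0,-0.04,0.021,0],[-0.06,0,-0.048,0.026,0],[-0.06,0,-0.056,0.031,0],[-0.06,0,-0.064,0.036,0],[-0.06,0,-0.072,0.041,0],[-0.06,0,-0.08,0.046,0],[-0.06,0,-0.085,0.05,0],[-0.06,0,-0.09,0.052,0]]])

```text
clock: 14.75
tcp_pos: [0.5221, 0.0213, 0.0967]
orientation: [2.18, 2.253, 0.012]
contact_force: [0.7, 0.8, 14.4]
grip_width: 0.0456
gripper_force: 9.9
```

```bash
python3 est.py 11,0,54,3,-1 02; python3 est.py 11,0,54,3,-1 0234 l3
```

```text
14.75 TCP [0.5221 0.0213 0.0967] F [ 0.7  0.8 14.4] views 2 h,lift,th,y,yaw [ 8.2  0.  48.6  3.  -1. ] cost 0.367
14.95 TCP [0.5218 0.0213 0.0966] F [-1.1 -0.2 15.4] views 1 h,lift,th,y,yaw [ 9.1  0.  49.6 10.2 -2.4] cost 0.25
```

View pics/l3.png

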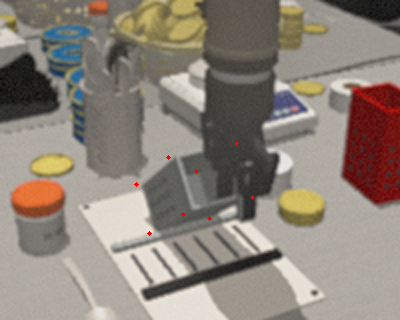

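>>> play_rows(commands=[[[-0.06,0,0.015,-0.012,0],[-0.06,0,0.022,-0.024,0],[-0.06,0,0.03,-0.036,0],[-0.06,0,0.04,-0.046,0],[-0.06,0,0.05,-0.056,0],[-0.06,0,0.06,-0.066,0],[-0.06,0,0.07,-0.076,0],[-0.06,0,0.08,-0.086,0],[-0.06,0,0.085,-0.095,0],[-0.06,0,0.085,-0.095,0]]])

```text
clock: 15.98
tcp_pos: [0.535, 0.022, 0.1134]
orientation: [2.183, 2.259, 0.001]
contact_force: [-0.3, 0.8, -0.6]
grip_width: 0.0455
gripper_force: 0.4
```

```bash
python3 est.py 10,0,50,3,-1 02
```

```text
15.98 TCP [0.535  0.022  0.1134] F [-0.3  0.8 -0.6] views 2 h,lift,th,y,yaw [ 9.5  0.  51.1  3.  -1. ] cost 0.315
```

>>> play_rows(commands=[[[-0.06,0,-0.006,0.003,0],[-0.06,0,-0.012,0.006,0],[-0.06,0,-0.018,0.01,0],[-0.06,0,-0.024,0.014,0],[-0.06,0,-0.03,0.018,0],[-0.06,0,-0.036,0.022,0],[-0.06,0,-0.042,0.025,0],[-0.06,0,-0.048,0.028,0],[-0.06,0,-0.054,0.032,0],[-0.06,0,-0.06,0.036,0],[-0.06,0,-0.06,0.036,0]]])

```text
clock: 17.1
tcp_pos: [0.5222, 0.0215, 0.1057]
orientation: [-2.183, -2.259, 0.001]
contact_force: [-0.2, -0.6, 0.2]
grip_width: 0.045
gripper_force: 0.3
```

```bash
python3 est.py 12,0,57,3,-1 02
```

```text
17.1 TCP [0.5222 0.0215 0.1057] F [-0.2 -0.6  0.2] views 2 h,lift,th,y,yaw [12.   0.  56.9  3.  -1. ] cost 0.312
```

>>> play_rows(commands=[[[-0.06,0,-0.005,0.004,0],[-0.06,0,-0.01,0.008,0],[-0.06,0,-0.015,0.012,0],[-0.06,0,-0.02,0.016,0],[-0.06,0,-0.025,0.02,0],[-0.06,0,-0.03,0.024,0],[-0.06,0,-0.035,0.028,0],[-0.06,0,-0.04,0.032,0],[-0.06,0,-0.045,0.036,0],[-0.06,0,-0.05,0.04,0],[-0.06,0,-0.055,0.045,0]]])

```text
clock: 18.22
tcp_pos: [0.5115, 0.0212, 0.0968]
orientation: [-2.183, -2.259, -0.0]
contact_force: [1.0, -0.8, -0.3]
grip_width: 0.0453
gripper_force: 0.3
```

```bash
python3 est.py 15,0,63,3,-1 02
```

```text
18.22 TCP [0.5115 0.0212 0.0968] F [ 1.  -0.8 -0.3] views 2 h,lift,th,y,yaw [16.6  0.  63.6  3.  -1. ] cost 0.286
```

>>> play_rows(commands=[[[-0.06,0,-0.004,0.004,0],[-0.06,0,-0.008,0.008,0],[-0.06,0,-0.012,0.012,0],[-0.06,0,-0.016,0.016,0],[-0.06,0,-0.02,0.02,0],[-0.06,0,-0.024,0.024,0],[-0.06,0,-0.028,0.028,0],[-0.06,0,-0.032,0.032,0],[-0.06,0,-0.034,0.036,0],[-0.06,0,-0.034,0.04,0]]])

```text
clock: 19.25
tcp_pos: [0.5046, 0.0209, 0.0888]
orientation: [-2.183, -2.259, 0.0]
contact_force: [-1.3, -0.6, 0.9]
grip_width: 0.0453
gripper_force: 0.8
```

```bash
python3 est.py 20,0,69,3,-1 02; python3 est.py 20,0,69,3,-1 012
```

```text
19.25 TCP [0.5046 0.0209 0.0888] F [-1.3 -0.6  0.9] views 2 h,lift,th,y,yaw [20.8  0.  69.2  3.  -1. ] cost 0.275
19.45 TCP [0.5047 0.0209 0.0889] F [-1.8 -0.2 -0. ] views 2 h,lift,th,y,yaw [19.4 -1.8 67.8  3.  -1. ] cost 0.271
```

>>> play_rows(commands=[[[-0.06,0,-0.003,0.003,0],[-0.06,0,-0.005,0.005,0],[-0.06,0,-0.008,0.008,0],[-0.06,0,-0.01,0.01,0],[-0.06,0,-0.013,0.013,0],[-0.06,0,-0.015,0.015,0]]])

```text
clock: 20.15
tcp_pos: [0.5017, 0.0208, 0.0858]
orientation: [-2.183, -2.259, -0.0]
contact_force: [0.0, -0.2, 0.4]
grip_width: 0.0454
gripper_force: 0.4
```

```bash
python3 est.py 22,0,71,3,-1 02; python3 est.py 22,0,71,3,-1 012
```

```text
20.15 TCP [0.5017 0.0208 0.0858] F [ 0.  -0.2  0.4] views 2 h,lift,th,y,yaw [19.4  0.  69.3  3.  -1. ] cost 0.272
20.35 TCP [0.5018 0.0208 0.0859] F [-0.3  0.1 -0.1] views 2 h,lift,th,y,yaw [21.  -0.7 69.8  3.  -1. ] cost 0.302
```

>>> play_rows(commands=[[[-0.06,0,-0.003,0.002,0],[-0.06,0,-0.006,0.004,0],[-0.06,0,-0.009,0.006,0],[-0.06,0,-0.012,0.008,0],[-0.06,0,-0.015,0.01,0],[-0.06,0,-0.018,0.013,0]]])

```text
clock: 21.05
tcp_pos: [0.4981, 0.0207, 0.0833]
orientation: [-2.183, -2.259, 0.0]
contact_force: [-0.1, 0.9, -0.1]
grip_width: 0.0452
gripper_force: 0.4
```

```bash
python3 est.py 22,0,72,3,-1 02; python3 est.py 22,1,73,3,-1 012
```

```text
21.05 TCP [0.4981 0.0207 0.0833] F [-0.1  0.9 -0.1] views 2 h,lift,th,y,yaw [19.9  0.  71.5  3.  -1. ] cost 0.273
21.25 TCP [0.4981 0.0207 0.0833] F [-1.4  0.2  0. ] views 2 h,lift,th,y,yaw [20.3  2.2 72.6  3.  -1. ] cost 0.264
```

>>> play_rows(commands=[[[-0.06,0,-0.003,0.002,0],[-0.06,0,-0.006,0.004,0],[-0.06,0,-0.009,0.006,0],[-0.06,0,-0.012,0.008,0],[-0.06,0,-0.015,0.01,0],[-0.06,0,-0.018,0.012,0],[-0.06,0,-0.021,0.014,0],[-0.06,0,-0.025,0.016,0]]])

```text
clock: 22.12
tcp_pos: [0.4932, 0.0205, 0.0801]
orientation: [-2.183, -2.259, -0.0]
contact_force: [-0.3, 0.5, 0.1]
grip_width: 0.0451
gripper_force: 0.4
```

```bash
python3 est.py 21,2,76,3,-1 012
```

```text
22.12 TCP [0.4932 0.0205 0.0801] F [-0.3  0.5  0.1] views 2 h,lift,th,y,yaw [22.9  1.3 76.2  3.  -1. ] cost 0.261
```

>>> play_rows(commands=[[[-0.06,0,-0.003,0.002,0],[-0.06,0,-0.006,0.005,0],[-0.06,0,-0.009,0.007,0],[-0.06,0,-0.012,0.009,0],[-0.06,0,-0.015,0.012,0],[-0.06,0,-0.018,0.014,0],[-0.06,0,-0.021,0.017,0],[-0.06,0,-0.024,0.019,0],[-0.06,0,-0.027,0.021,0],[-0.06,0,-0.03,0.024,0]]])

```text
clock: 23.15
tcp_pos: [0.4872, 0.0203, 0.0753]
orientation: [-2.183, -2.259, -0.0]
contact_force: [-1.1, -0.1, -0.2]
grip_width: 0.0455
gripper_force: 0.4
```

```bash
python3 est.py 22,3,80,3,-1 012
```

```text
23.15 TCP [0.4872 0.0203 0.0753] F [-1.1 -0.1 -0.2] views 2 h,lift,th,y,yaw [20.8  4.6 78.6  3.  -1. ] cost 0.242
```

>>> play_rows(commands=[[[-0.06,0,-0.003,0.003,0],[-0.06,0,-0.006,0.006,0],[-0.06,0,-0.009,0.009,0],[-0.06,0,-0.012,0.012,0],[-0.06,0,-0.015,0.014,0],[-0.06,0,-0.018,0.017,0],[-0.06,0,-0.021,0.02,0],[-0.06,0,-0.024,0.023,0],[-0.06,0,-0.027,0.026,0],[-0.06,0,-0.03,0.028,0]]])

```text
clock: 24.18
tcp_pos: [0.4811, 0.0201, 0.0696]
orientation: [-2.183, -2.259, 0.0]
contact_force: [-0.8, -0.2, -1.2]
grip_width: 0.0454
gripper_force: 0.5
```

```bash
python3 est.py 22,5,84,3,-1 012
```

```text
24.18 TCP [0.4811 0.0201 0.0696] F [-0.8 -0.2 -1.2] views 2 h,lift,th,y,yaw [22.6  4.8 83.4  3.  -1. ] cost 0.211
```

>>> play_rows(commands=[[[-0.06,0,-0.003,0.003,0],[-0.06,0,-0.006,0.006,0],[-0.06,0,-0.009,0.009,0],[-0.06,0,-0.012,0.012,0],[-0.06,0,-0.015,0.015,0],[-0.06,0,-0.018,0.018,0],[-0.06,0,-0.021,0.021,0],[-0.06,0,-0.024,0.023,0],[-0.06,0,-0.027,0.025,0],[-0.06,0,-0.03,0.027,0]]])

```text
clock: 25.22
tcp_pos: [0.4752, 0.0199, 0.0643]
orientation: [-2.183, -2.259, 0.0]
contact_force: [-0.9, 0.0, 0.1]
grip_width: 0.0452
gripper_force: 0.6
```

```bash
python3 est.py 22,7,88,3,-1 012
```

```text
25.22 TCP [0.4752 0.0199 0.0643] F [-0.9  0.   0.1] views 2 h,lift,th,y,yaw [21.9  8.2 88.6  3.  -1. ] cost 0.185
```

>>> play_rows(commands=[[[-0.06,0,-0.003,0.003,0],[-0.06,0,-0.006,0.006,0],[-0.06,0,-0.009,0.009,0],[-0.06,0,-0.012,0.012,0],[-0.06,0,-0.016,0.014,0],[-0.06,0,-0.02,0.014,0],[-0.06,0,-0.03,0.014,0],[-0.06,0,-0.05,0.014,0],[-0.06,0,-0.07,0.01,0],[-0.06,0,-0.1,0,0]]])

```text
clock: 26.25
tcp_pos: [0.4549, 0.0192, 0.0643]
orientation: [2.183, 2.259, -0.0]
contact_force: [-0.5, -0.6, -0.3]
grip_width: 0.0451
gripper_force: 0.0
```

>>> play_rows(commands=[[[-0.06,0,0,-0.1,0],[-0.06,0,0,-0.25,0],[-0.06,0,0,-0.4,0],[-0.06,0,0,-0.6,0],[-0.06,0,0,-0.8,0],[-0.06,0,0,-0.9,0],[-0.06,0,0,-0.9,0]]])

```text
clock: 26.83
tcp_pos: [0.4575, 0.0194, 0.2488]
orientation: [2.181, 2.257, 0.013]
contact_force: [0.6, -0.4, -0.2]
grip_width: 0.0455
gripper_force: 0.0
```

```bash
python3 est.py 22,8,90,3,-1 01234 fin
python3 - <<'E'
from h import *
f=viewer.grab_frame('wrist')
a=cv2.imread('pics/fin.png');w=cv2.resize(f['pixels'][:,:,::-1],(360,270))
c=np.zeros((600,800,3),np.uint8);c[:320,:a.shape[1]]=a[:,:800];c[325:595,:360]=w;cv2.imwrite('pics/fin2.png',c)
E
```

```text
26.83 TCP [0.4575 0.0194 0.2488] F [ 0.6 -0.4 -0.2] views 2 h,lift,th,y,yaw [20.1  8.1 89.1  4.2 -0.5] cost 0.053
```

View pics/fin2.png

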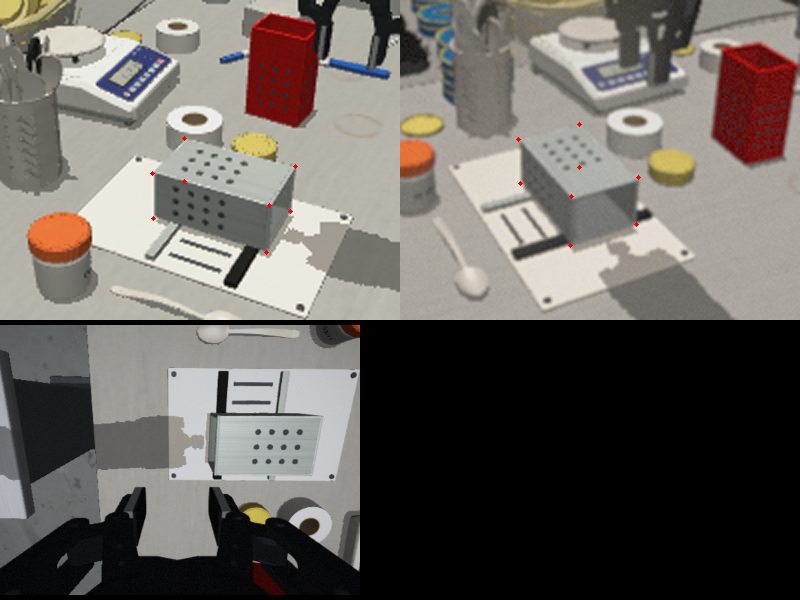

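The canister lies flat across both bars with its mouth facing the robot and its foot about 20 mm behind the stop bar (fit: heel 20 mm, lift 8 mm, 89°). The surrounding things have not moved, and the gripper is clear.

```bash
python3 -c "
from bench import r
print(r.hand_in())"
```

```text
the job is handed in; nothing more can be done
None
```

The canister was tipped over the stop bar, lowered gently and now lies across the stop bar and rubber rest, mouth facing the robot and foot about 20 mm behind the bar; on the way, the finger wedged in the mouth a few times (up to about 15 N), probably touching the rim above the fingertip; job handed in with no verdict returned.

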